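# Weigh the dosing can

### The arm

A 7-joint arm with a two-finger parallel gripper is mounted at the origin on a cart in front of the work surface, level with it; the furniture and walls round the work are solid. World frame = base frame: x ahead of the robot, y to its left, z up, the work surface at z = 0. Lengths are in m, angles in rad, forces in N, time in s.
With the tool pointing down it reaches from about 0.35 to 0.9 m from the base axis. Payload 8.1 kg.
Tool frame: the origin (TCP) lies between the finger pads, 19 mm behind the fingertips; this is the grasp point; z points along the fingers, y is the line along which they close (so a half turn about z gives the same grasp; the last joint's range is limited). The gripper opens to 92 mm and grips with 3 to 60 N. Pads are 19 mm wide; open, the fingers measure 130 mm over their backs; the gripper's body (75 mm by 190 mm) begins 47 mm behind the grasp point.
Start: joints at [-1.356, 0.434, 0.025, 1.573, -0.012, 1.134, -0.075], TCP at [0.195, 0.594, 0.246] pointing down, gripper open.
Joint ranges: [-2.62, 2.62], [-0.44, 2.09], [-1.27, 1.32], [0.08, 2.57], [-1.32, 4.46], [0.12, 2], [-2.74, 2.74]. Speed limits (rad/s): [2.22, 2.22, 3.01, 3.01, 3.14, 3.14, 3.14].

### API

Orientations are given as a rotation vector (axis times angle).
In Python, from cell import arm gives the robot as it stands.
- The arm moves only by the tool carry_out, never from a script. Its arguments are lists of equal length, an entry for each row: "claw": the finger opening in cm, from 0 to 9.18; "delta_pos": the shift along the tool's x, y, z in cm, a list of three; "angular": the turn, a rotation vector about the tool's x, y, z in rad, a list of three. In form: {"claw": [claw, ...], "delta_pos": [[dx, dy, dz], ...], "angular": [[ax, ay, az], ...]}. A call has 1 to 20 rows; each row shifts and turns the commanded pose from where the row before left it, along the tool's axes as they then stand; what a row does not reach is not made up. A row lasts 1/10 s, in which the tool goes at most 50 mm and 8.59 degrees, less where a joint would pass 70% of its speed; a pose out of reach is approached as far as the arm can. A call with a gripper value outside its range is refused whole. The fingers move at their own pace and stop on an object; "force" is the grip in N (left out, the last holds). Time passes only in rows, so rows that do not move let the fingers close. It gives the time, the measured TCP pose, the force, the opening and the grip force at its end, in the units of the state.
- arm.observe(): the state, without advancing time (a new reading comes with each control period).
- arm.get_image(name): name is "side" or "top" or "wrist"; returns a dict with "frame" (420x560x3 uint8, red, green, blue), "mtx" (3x3 intrinsics, pixels), "dist" ([k1, k2, p1, p2, k3] as OpenCV has them; the pictures are not rectified), "T" (4x4, takes a point from camera to world coordinates). Camera axes: x right, y down, z forward; pixel columns grow to the right and rows downward; lengths in m; the calibration is good to about 2 mm. A picture is of the moment at which its call begins. There is no depth.
- arm.sign_off(): hands the job in; it is judged then, once.
Trained networks look in a picture, given as the dict that the camera call returned (one of the last four; its "shot" number tells which), for a name from the list of things; names that differ only in an ending like _2 or _b are one class to them, and where a whole thing is asked for, a point or a joint stands for the part that bears it (a point fixed in the world has none). Each returns a list of dicts, best first, with "conf" (0 to 1); they miss things now and then, are a little off and sometimes report something else, mostly with a low value. They report only what shows in the picture. A call takes as long as a camera call.
- arm.look_for(label, picture): "centre" ([column, row] as shares, 0 to 1, of the picture: columns of its width, rows of its height, amid what is visible of it).
- arm.trace(label, picture): "region" (420x560 bool, what is visible of it) and "centre" ([column, row] as shares, 0 to 1, of the picture: columns of its width, rows of its height, amid what is visible of it).
- arm.place_of(label, picture): "centre" ([column, row] as shares, 0 to 1, of the picture: columns of its width, rows of its height: a listed point, or the origin of a listed thing).
The state is a dict: "clock": time; "joints": joint angles; "dq": joint speeds; "joint_efforts": joint torques, N m; "position": TCP position; "ee_rot": TCP orientation; "force": force on the tool from outside, world axes, zero at the start; "ft_torque": the same for the moment, N m; "width": opening from 0.0 (shut) to 1.0 (fully open); "gripper_force": force on a finger pad.
Only numpy, scipy, OpenCV 4.12 (cv2) and the standard library are available. Lean on these libraries where they do the work, as an engineer would, in place of code of your own. Each camera call takes 0.05 s, during which the arm holds its last target. There are 200 camera calls.

### The job

Take the steel dosing can by its top handle off the tilted drip stand and set it down upright in the middle of the weighing plate of the small scale standing beside the stand, then let go. Do not drop it or turn it over, and leave the beaker and the two stoppered bottles standing singly between the stand and the scale where they stand.

Things in the scene. Friction and masses are not known exactly. Their poses are not given: they have to be found in the camera images.
- can: Closed round steel can, 76 mm diameter, 104 mm high to its flat lid, 151 mm to the top of its handle, 0.3 to 0.55 kg, loose. Origin: centre of its underside; z up its axis, y along the handle bar, -x to the short spout (20 mm thick, ends 57 mm from the axis, 72 mm above the underside). At the start it leans 30 degrees in the stand, top towards the stand's -x.
- can_grip (a point): Middle of the can's handle bar, 140 mm above the underside on the can's axis, axes as the can's. The bar is straight, 85 mm long (y), 12 mm thick (x: pinch it across this), 22 mm high (z), on two posts at its ends with 60 mm free between them; 25 mm free between bar and lid.
- stand: Fixed drip stand on a base plate 210 x 110 mm (70 mm in front of to 140 mm behind the origin). Its cradle leans 30 degrees towards the stand's -x, roughly towards the robot. The can stands in it with 1 to 3 mm play: bed below, 44 mm lip at -x, 24 mm cheeks at the sides; it comes out along its leaning axis. Origin: on the worktop under the middle of the bed; z up.
- stand_guard (a point): Middle of the guard's top edge. The guard is a sheet 110 mm wide behind the can, parallel to the can's leaning axis and 140 mm behind that axis, from 30 to 280 mm along the axis from the bed; so it overhangs: this edge is 17 mm in front of the stand's origin, 0.39 m high. A tool pointing straight down at the handle runs into it; one along the leaning axis does not.
- stand_bed (a point): Middle of the cradle's bed, where the centre of the can's underside rests, 75 mm above the worktop; axes as the stand's.
- scale: Fixed small scale with a dark housing 170 (x) x 125 (y) x 22 mm, and a flat weighing plate 100 x 104 mm on it. Origin: centre of its underside on the worktop; the plate lies towards +x, the display towards -x. It does not move when loaded. (Another such scale lies far back on the left; it is not meant.)
- scale_pan (a point): Centre of the top face of the weighing plate, 27 mm above the worktop; axes as the scale's.
- beaker: White plastic beaker, 75 x 82 mm, 90 mm high, loose bystander near the front edge. Origin: centre of its underside.
- bottle_a: Small amber stoppered bottle, 29 mm diameter, 63 mm high, loose bystander between stand and scale. Origin: centre of its underside.
- bottle_b: Another such amber stoppered bottle, loose bystander. Origin: centre of its underside.

How it is judged:
On the way:
1. the can is held in the gripper, lifted clear of the stand (contact force between the fingers and can above 1 N and contact force between can and stand below 0.1 N and distance between can and stand_bed above 0.05 m), for 0.2 s.
At the end, for the whole second after the job is handed in: The can stands upright (within about 5 degrees) and at rest on the scale's weighing plate, its underside on the plate (within 6 mm) and its centre within 25 mm of the plate's centre, released (horizontal distance between can and scale_pan below 0.025 m and z of can in the frame of scale_pan between -0.006 and 0.006 m and angle between can's own z axis and vertical below 0.08 rad and linear speed of can below 0.02 m/s and contact force between the fingers and can below 0.1 N); the robot touches nothing.
It fails at once if the can is dropped (moves faster than 0.5 m/s while the fingers do not touch it) (linear speed of can above 0.5 m/s and contact force between the fingers and can below 0.05 N).
It fails at once if the can is tipped more than 70 degrees from upright (angle between can's own z axis and vertical above 1.22 rad).
It fails at once if the beaker or a loose bottle is pushed more than 30 mm or tipped over (distance of any of beaker, bottle_a, bottle_b from where it was at the start of the episode above 0.03 m or angle between any of beaker, bottle_a, bottle_b's own z axis and vertical above 0.6 rad).
It also fails if it takes over 42 s, if anything falls off the work surface, if the arm or the gripper's body presses on something with over 40 N, if the wrist force passes 120 N, or if a joint passes its speed limit or range.

## Working session

There is one attempt and no reset: what is moved stays moved. The work goes in short steps, Python scripts to look and compute and a tool call to move; the robot and the scene stay as the last step left them, time stands still between calls to the robot, and variables do not carry over. Pictures are saved under pics/ and viewed, at most 10 in all, crops included, and the job is handed in when it is done.

Besides the shell and the picture viewer there is one more tool, called after "Call:" as name(argument=value, ...), one argument or row to a line, values as JSON. carry_out: Moves the arm, as the interface text tells. Its arguments: {"type":"object","properties":{"claw":{"type":"array","items":{"type":"number"}},"delta_pos":{"type":"array","items":{"type":"array","items":{"type":"number"}}},"angular":{"type":"array","items":{"type":"array","items":{"type":"number"}}},"force":{"type":"number"}},"required":["claw","delta_pos","angular"]}

```bash
ls; mkdir -p pics
cat > h.py <<'E'
import numpy as np, cv2
from cell import arm
from scipy.spatial.transform import Rotation as R
def ray(p,c):
    uv=np.array(c)*[560,420]
    n=cv2.undistortPoints(uv.reshape(1,1,2).astype(float),np.array(p['mtx']),np.array(p['dist'])).ravel()
    T=np.array(p['T']); d=T[:3,:3]@[n[0],n[1],1]; return T[:3,3],d/np.linalg.norm(d)
def onz(p,c,z):
    o,d=ray(p,c); return o+d*(z-o[2])/d[2]
def tri(rs):
    A=0;b=0
    for o,d in rs:
        P=np.eye(3)-np.outer(d,d);A=A+P;b=b+P@o
    x=np.linalg.solve(A,b); return x,[np.linalg.norm(np.cross(x-o,d)) for o,d in rs]
def proj(p,X):
    T=np.linalg.inv(np.array(p['T'])); r=cv2.Rodrigues(T[:3,:3])[0]
    return cv2.projectPoints(np.array(X,float).reshape(-1,1,3),r,T[:3,3],np.array(p['mtx']),np.array(p['dist']))[0].reshape(-1,2)
E
python3 - <<'E'
from h import *
np.set_printoptions(precision=3,suppress=True)
s=arm.observe(); print(s['position'],s['ee_rot'],s['width'],s['clock'])
ps={n:arm.get_image(n) for n in('side','top','wrist')}
for n,p in ps.items(): cv2.imwrite(f'pics/{n}0.png',p['frame'][:,:,::-1]); print(n,np.array(p['T'])[:3,3])
for l in['can','can_grip','stand','stand_guard','stand_bed','scale','scale_pan','beaker','bottle_a']:
    for n,p in ps.items():
        for d in arm.place_of(l,p)[:3]: print(l,n,round(d['conf'],2),np.array(d['centre'])*[560,420],onz(p,d['centre'],{'scale_pan':.027,'stand_bed':.075,'stand_guard':.39}.get(l,0)))
np.savez('p0.npz',**{n+k:np.array(p[k]) for n,p in ps.items() for k in('mtx','dist','T')})
cv2.imwrite('pics/all.png',cv2.resize(np.vstack([np.hstack([ps['side']['frame'],ps['top']['frame']]),np.hstack([ps['wrist']['frame'],ps['wrist']['frame']*0])]),(800,600))[:,:,::-1])
E
```

```text
pics
[0.195 0.593 0.245] [-0.497 -3.102  0.002] 1.0005382819924993 0.0
side [0.128 0.525 0.578]
top [ 0.416 -0.124  1.079]
wrist [0.128 0.615 0.384]
can side 0.97 [303.576 235.494] [ 0.631 -0.393  0.   ]
can top 0.72 [346.08  209.496] [ 0.577 -0.287  0.   ]
can_grip side 0.71 [201.992 310.212] [0.663 0.014 0.   ]
can_grip side 0.6 [327.824 196.014] [ 0.695 -0.688  0.   ]
can_grip top 0.66 [353.696 233.31 ] [ 0.516 -0.305  0.   ]
stand side 0.92 [304.024 258.006] [ 0.571 -0.285  0.   ]
stand top 0.84 [340.424 211.806] [ 0.571 -0.273  0.   ]
stand top 0.62 [221.2  182.28] [ 0.65   0.032 -0.   ]
stand_guard top 0.68 [370.104 184.506] [ 0.56  -0.269  0.39 ]
stand_bed top 0.57 [343.784 207.102] [ 0.571 -0.271  0.075]
scale side 0.95 [213.024 319.116] [0.623 0.025 0.   ]
scale top 0.56 [221.2   192.402] [0.624 0.032 0.   ]
scale_pan side 0.56 [202.496 305.886] [0.647 0.027 0.027]
scale_pan top 0.81 [219.52  181.482] [0.647 0.032 0.027]
scale_pan top 0.38 [294.224 224.406] [ 0.537 -0.154  0.027]
beaker side 0.68 [353.92 294.42] [ 0.396 -0.203  0.   ]
beaker top 0.68 [314.384 283.92 ] [ 0.39  -0.203  0.   ]
bottle_a side 0.76 [286.216 284.088] [ 0.552 -0.162  0.   ]
bottle_a top 0.69 [293.328 222.6  ] [ 0.544 -0.152  0.   ]
```

View pics/all.png

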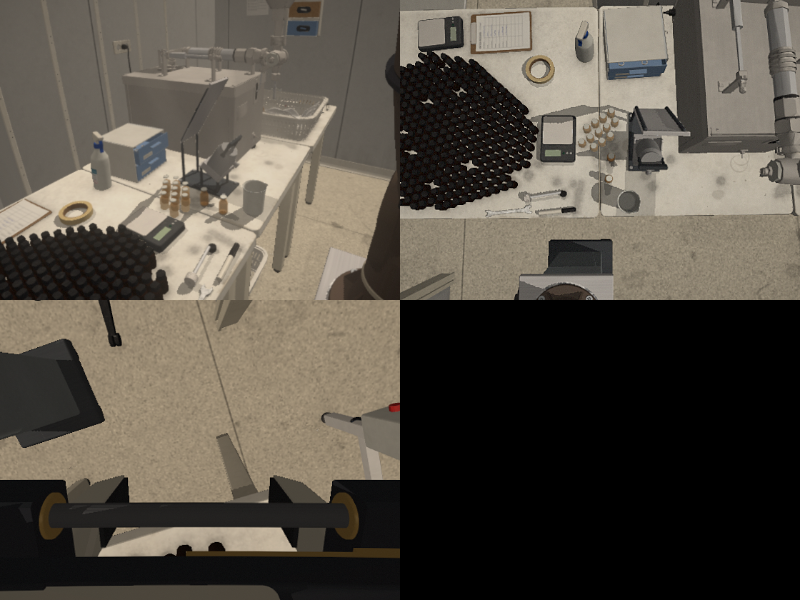

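Run:
```python
from h import *
np.set_printoptions(precision=3,suppress=True)
s,t=arm.get_image('side'),arm.get_image('top')
def best(l):
    f=lambda p:[ (d['conf'],ray(p,d['centre']),np.array(d['centre'])*[560,420]) for d in arm.place_of(l,p)]
    r=[]
    for a in f(s):
        for b in f(t):
            x,e=tri([a[1],b[1]]); r.append((max(e),a[0],b[0],x))
    for q in sorted(r,key=lambda q:q[0])[:2]: print(l,*q)
for l in['can','can_grip','stand','stand_guard','stand_bed','scale','scale_pan','beaker','bottle_a']: best(l)
for l in['bottle_a']:
  for n,p in(('s',s),('t',t)):
    for d in arm.place_of(l,p): print(n,d['conf'],onz(p,d['centre'],0))
a=cv2.resize(s['frame'][90:310,220:390],None,fx=2.3,fy=2.3,interpolation=3)
b=cv2.resize(t['frame'][130:300,180:420],None,fx=1.8,fy=1.8,interpolation=3)
H=max(a.shape[0],b.shape[0]);pad=lambda i:np.pad(i,((0,H-i.shape[0]),(0,0),(0,0)))
o=np.hstack([pad(a),pad(b)]);k=min(1,800/o.shape[1]);print(o.shape,k)
cv2.imwrite('pics/c1.png',cv2.resize(o,None,fx=k,fy=k)[:,:,::-1])
import pickle;pickle.dump((s,t),open('p.pkl','wb'))
```

```text
can 0.005854268205903698 0.62 0.85 [ 0.568 -0.274  0.077]
can_grip 0.007888940985359088 0.93 0.81 [ 0.499 -0.276  0.197]
stand 0.000883489710018988 0.91 0.56 [ 0.572 -0.274  0.009]
stand_guard 0.0009361323420824971 0.79 0.75 [ 0.556 -0.27   0.386]
stand_bed 0.0007756111399647301 0.59 0.77 [ 0.569 -0.275  0.074]
stand_bed 0.01894167489794611 0.68 0.77 [ 0.612 -0.294 -0.105]
scale 0.0009614640422821089 0.94 0.95 [ 0.622  0.03  -0.002]
scale_pan 0.00017228869614323926 0.6 0.97 [0.641 0.03  0.03 ]
scale_pan 0.08031517545976743 0.57 0.97 [ 0.52  -0.03   0.234]
beaker 0.0015870240545180587 0.97 0.72 [ 0.396 -0.214 -0.008]
bottle_a 0.0030346510876395915 0.59 0.42 [ 0.482 -0.15  -0.003]
bottle_a 0.0035995373066475536 0.87 0.49 [ 0.539 -0.146  0.005]
s 0.87 [ 0.546 -0.15   0.   ]
s 0.59 [ 0.483 -0.146  0.   ]
s 0.57 [ 0.401 -0.221  0.   ]
t 0.64 [ 0.572 -0.277  0.   ]
t 0.49 [ 0.537 -0.148  0.   ]
t 0.42 [ 0.479 -0.152  0.   ]
(506, 823, 3) 0.9720534629404617
```

View pics/c1.png

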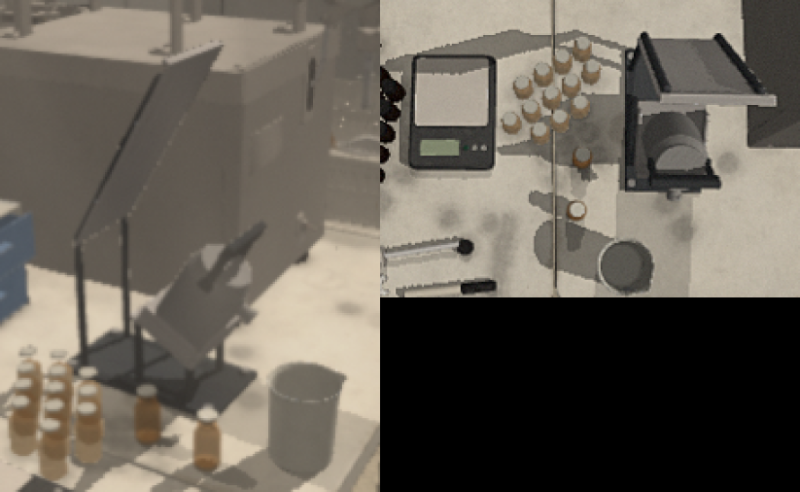

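Run:
```python
from h import *
import pickle
np.set_printoptions(precision=3,suppress=True)
s,t=pickle.load(open('p.pkl','rb'))
full=lambda x,y:np.array([180+(x-380)/1.75,130+y/1.75])/[560,420]
for (a,b,z) in [((635,97),(775,101),.385),((627,190),(627,48),.0),((648,182),(720,186),.11)]:
    A,B=onz(t,full(*a),z),onz(t,full(*b),z); d=B-A; print(A,B,np.linalg.norm(d),np.degrees(np.arctan2(d[1],d[0])))
# model overlays for yaw candidates
for yaw in(-10,-5,0,5,10):
    Rm=R.from_euler('z',yaw,degrees=True)*R.from_euler('y',-30,degrees=True)
    bar=[[0,-.0425,.151],[0,.0425,.151]]
    print(yaw,proj(s,Rm.apply(bar)+[.570,-.274,.075]).ravel(),proj(t,Rm.apply(bar)+[.570,-.274,.075]).ravel())
o=[]
for p,(r0,r1,c0,c1) in((s,(170,270,270,370)),(t,(180,260,300,400))):
    im=p['frame'].copy()[r0:r1,c0:c1]; o.append(cv2.resize(im,(400,400) if p is s else (400,320),interpolation=2))
o[1]=np.pad(o[1],((0,80),(0,0),(0,0)))
cv2.imwrite('pics/c2.png',np.hstack(o)[:,:,::-1])
```

```text
[ 0.56  -0.197  0.385] [ 0.555 -0.329  0.385] 0.13266039186178144 -92.12612216076202
[ 0.503 -0.222  0.   ] [ 0.714 -0.227  0.   ] 0.21094384107976544 -1.2608144068981042
[ 0.504 -0.24   0.11 ] [ 0.498 -0.333  0.11 ] 0.09363279295772103 -93.72421005414974
-10 [338.026 189.498 316.381 200.97 ] [369.607 237.298 328.573 230.491]
-5 [338.16  188.295 319.427 200.391] [372.972 235.892 331.576 232.67 ]
0 [338.016 187.102 322.311 199.709] [376.188 234.197 334.759 234.585]
5 [337.601 185.928 325.008 198.932] [379.231 232.226 338.095 236.221]
10 [336.923 184.781 327.495 198.069] [382.077 229.996 341.558 237.564]
```

View pics/c2.png

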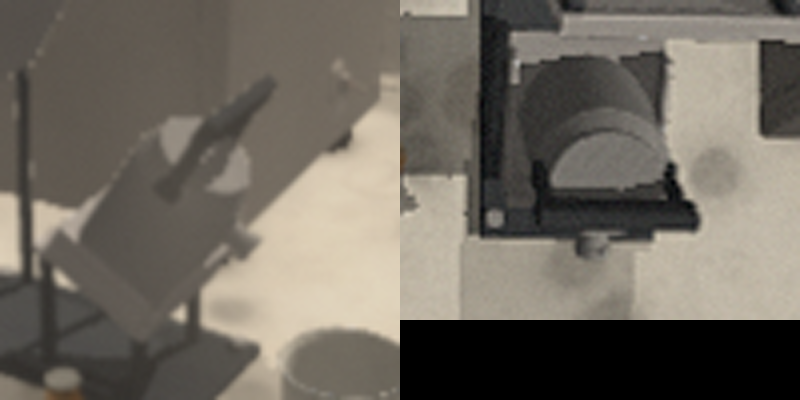

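Call:
carry_out(
  claw=[9.1,9.1,9.1,9.1,9.1,9.1],
  delta_pos=[
    [0,-2,-2],
    [0,-3,-3],
    [0,-3,-3],
    [0,-3,-3],
    [0,-3,-3],
    [0,-1,-1],
  ],
  angular=[
    [0,0,0],
    [0,0,0],
    [0,0,0],
    [0,0,0],
    [0,0,0],
    [0,0,0],
  ],
)

```text
clock: 3.4
position: [0.148, 0.45, 0.399]
ee_rot: [0.497, 3.102, 0.008]
force: [0.8, -0.3, -0.4]
width: 0.992
gripper_force: 0.0
```

Call:
carry_out(
  claw=[9.1,9.1,9.1,9.1,9.1,9.1,9.1,9.1,9.1,9.1,9.1,9.1,9.1,9.1,9.1,9.1,9.1,9.1],
  delta_pos=[
    [-1.9,-0.05,0],
    [-3.8,-0.15,0],
    [-3.8,-0.15,0],
    [-3.8,-0.15,0],
    [-3.8,-0.15,0],
    [-3.8,-0.15,0],
    [-3.8,-0.15,0],
    [-3.8,-0.15,0],
    [-3.8,-0.15,0],
    [-3.8,-0.15,0],
    [-3.8,-0.15,0],
    [-3.8,-0.15,0],
    [-3.8,-0.15,0],
    [-3.8,-0.15,0],
    [-3.8,-0.15,0],
    [-3.8,-0.15,0],
    [-2.4,-0.1,0],
    [0,0,0],
  ],
  angular=[
    [0,0,0.04],
    [0,0,0.08],
    [0,0,0.08],
    [0,0,0.08],
    [0,0,0.08],
    [0,0,0.08],
    [0,0,0.08],
    [0,0,0.08],
    [0,0,0.08],
    [0,0,0.08],
    [0,0,0.08],
    [0,0,0.08],
    [0,0,0.08],
    [0,0,0.08],
    [0,0,0.08],
    [0,0,0.08],
    [0,0,0.05],
    [0,0,0],
  ],
)

```text
clock: 5.2
position: [0.4747, -0.0224, 0.3951]
ee_rot: [2.271, 2.17, -0.002]
force: [0.4, -0.1, 0.3]
width: 0.992
gripper_force: 0.0
```

Call:
carry_out(
  claw=[9.1,9.1,9.1,9.1,9.1,9.1,9.1,9.1,9.1,9.1,9.1,9.1],
  delta_pos=[
    [-1,-2,0],
    [-2,-3,0],
    [-2,-3,0],
    [-3,-0.5,0],
    [-3,0,0.4],
    [-3,0,0.4],
    [-3,0,0.4],
    [-3,0,0.4],
    [-3,0,0.4],
    [-2,0,0.4],
    [0,0,0],
    [0,0,0],
  ],
  angular=[
    [0,0,0],
    [-0.0236,0,0],
    [-0.05,0,0],
    [-0.07,0,0],
    [-0.08,0,0],
    [-0.08,0,0],
    [-0.08,0,0],
    [-0.07,0,0],
    [-0.05,0,0],
    [-0.02,0,0],
    [0,0,0],
    [0,0,0],
  ],
)

```text
clock: 6.4
position: [0.3887, -0.2644, 0.3719]
ee_rot: [1.959, 1.889, 0.506]
force: [-0.4, 0.0, 0.1]
width: 0.991
gripper_force: 0.0
```

```bash
cat > g.py <<'E'
from h import *
np.set_printoptions(precision=4,suppress=True)
def toolerr(G):
    s=arm.observe(); Rt=R.from_rotvec(s['ee_rot']).as_matrix(); print('t',s['clock'],'pos',s['position'],'tool-frame cm',Rt.T@(G-s['position'])*100); print(Rt)
E
python3 - <<'E'
from g import *
toolerr(np.array([.5,-.274,.196]))
w=arm.get_image('wrist'); cv2.imwrite('pics/w1.png',w['frame'][:,:,::-1])
rs=[]
for l in('can_grip','can','stand_bed'):
    for d in arm.place_of(l,w): print(l,d['conf'],np.array(d['centre'])*[560,420])
Rm=R.from_euler('z',-2.5,degrees=True)*R.from_euler('y',-30,degrees=True)
print(proj(w,Rm.apply([[0,0,.14],[0,-.0425,.151],[0,.0425,.151],[0,0,.104]])+[.570,-.274,.075]))
E
```

```text
t 6.4 pos [ 0.3887 -0.2644  0.3719] tool-frame cm [-0.5591  0.8809 20.809 ]
[[ 0.0364  0.8658  0.4991]
 [ 0.9993 -0.0316 -0.018 ]
 [ 0.0002  0.4994 -0.8664]]
can_grip 0.75 [283.024 187.782]
can 0.95 [286.216 165.69 ]
[[287.3563 188.0319]
 [287.067  233.2422]
 [288.2394 144.6423]
 [286.5648 181.2251]]
```

View pics/w1.png

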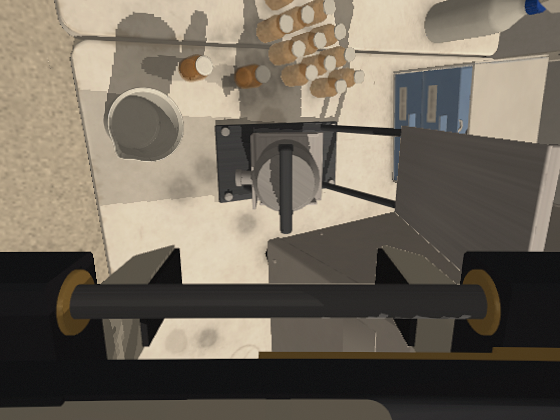

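Call:
carry_out(
  claw=[9.1,9.1,9.1,9.1,9.1,9.1,9.1,9.1,9.1,9.1,9.1],
  delta_pos=[
    [-0.3,0.4,1],
    [-0.3,0.4,2],
    [0,0,2.5],
    [0,0,2.5],
    [0,0,2.5],
    [0,0,2.5],
    [0,0,2.5],
    [0,0,2],
    [0,0,1.2],
    [0,0,0],
    [0,0,0],
  ],
  angular=[
    [0,0,0],
    [0,0,0],
    [0,0,0],
    [0,0,0],
    [0,0,0],
    [0,0,0],
    [0,0,0],
    [0,0,0],
    [0,0,0],
    [0,0,0],
    [0,0,0],
  ],
)

```text
clock: 7.7
position: [0.4555, -0.2466, 0.2512]
ee_rot: [1.948, 1.866, 0.487]
force: [0.4, -0.8, 1.0]
width: 0.993
gripper_force: 0.0
```

Run:
```python
from g import *
toolerr(np.array([.5,-.274,.196]))
w=arm.get_image('wrist'); s=arm.get_image('side')
a=cv2.resize(s['frame'][100:310,220:400],(400,467)); b=cv2.resize(w['frame'],(400,300))
cv2.imwrite('pics/w2.png',np.hstack([a,np.pad(b,((0,167),(0,0),(0,0)))])[:,:,::-1])
```

```text
t 7.7 pos [ 0.4555 -0.2466  0.2512] tool-frame cm [-2.3909  1.1029  7.1298]
[[ 0.0494  0.86    0.5078]
 [ 0.9985 -0.0309 -0.0447]
 [-0.0227  0.5093 -0.8603]]
```

View pics/w2.png

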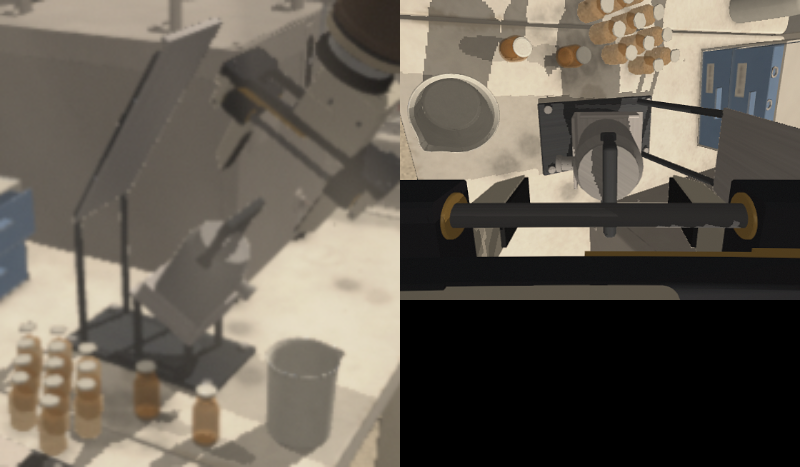

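Run:
```python
from g import *
s=arm.observe()
print(np.array(s['joints']),s['clock'],np.array(s['joint_efforts']),np.array(s['dq']))
```

```text
[-1.0403 -0.4375  1.3168  2.2768  0.6053  0.5092 -0.1417] 7.8 [ -0.2826  19.9736 -12.3174 -29.033    0.218   -3.1052  -0.0364] [ 0.0033 -0.001   0.0026 -0.0007  0.0029 -0.0024 -0.0017]
```

Call:
carry_out(
  claw=[9.1,9.1,9.1,9.1,9.1],
  delta_pos=[
    [0,0,-2],
    [0,0,-3],
    [0,0,-3],
    [0,0,-3],
    [0,0,-2],
  ],
  angular=[
    [0,0,0],
    [0,0,0],
    [0,0,0],
    [0,0,0],
    [0,0,0],
  ],
)

```text
clock: 8.3
position: [0.3888, -0.2413, 0.3647]
ee_rot: [1.949, 1.863, 0.488]
force: [-0.1, -1.1, 0.0]
width: 0.992
gripper_force: 0.0
```

```bash
cat > fit.py <<'E'
from g import *
import itertools, json
from scipy.optimize import least_squares
D=json.load(open('d.json'))
s=arm.observe(); e=[list(map(float,s['joints'])),list(map(float,s['position'])),list(map(float,s['ee_rot']))]
if np.abs(np.array(e[0])-D[-1][0]).max()>.02: D.append(e); json.dump(D,open('d.json','w'))
def fk(q,sg,b,off,L):
    # L: h,a1,d3,a3,a4,d5,a6,dt
    h,a1,d3,a3,a4,d5,a6,dt=L; ax='zyzyzyz'
    T=R.from_euler('z',b); p=np.array([0,0,h]); tr=[[a1,0,0],[0,0,d3],[a3,0,0],[a4,0,d5],[0,0,0],[a6,0,0],[0,0,dt]]
    seq=[[a1,0,0],[0,0,0],[a3,0,d3],[a4,0,0],[0,0,d5],[a6,0,0],[0,0,dt]]
    for i in range(7):
        T=T*R.from_euler(ax[i],sg[i]*q[i]+off[i]); p=p+T.apply(seq[i])
    return p,T
if __name__=='__main__':
    print(D[-1])
    res=[]
    for sg in itertools.product([1,-1],repeat=4):
      for b in (0,np.pi):
        S=[sg[0],1,sg[1],1,sg[2],1,sg[3]]
        def f(x):
            o=[0]*6+[x[1]]
            return np.concatenate([(R.from_rotvec(d[2]).inv()*fk(d[0],S,x[0]+b,o,[0]*8)[1]).as_rotvec() for d in D])
        for y0 in(0,1.5,3,-1.5):
            r=least_squares(f,[0,y0]); res.append((r.cost,S,r.x+[b,0]))
    for r in sorted(res,key=lambda r:r[0])[:5]: print(*r)
E
python3 - <<'E'
import json
json.dump([[[-1.356,.434,.025,1.573,-.012,1.134,-.075],[.195,.593,.245],[-.497,-3.102,.002]],
[[-1.0403,-.4375,1.3168,2.2768,.6053,.5092,-.1417],[.4555,-.2466,.2512],[1.948,1.866,.487]]],open('d.json','w'))
E
python3 fit.py
```

```text
[[-0.4657959267588527, -0.43710345807367934, 0.7653761340309626, 2.1566561039917, 0.24742846341306543, 0.7877122117789095, 0.15827245950710656], [0.38875882775597004, -0.24127930316039958, 0.36469178282775183], [1.9487067751822962, 1.8634212230807372, 0.4878649815835455]]
2.896695732407669e-06 [-1, 1, -1, 1, -1, 1, -1] [0.0003 1.5707]
2.8966957324078865e-06 [-1, 1, -1, 1, -1, 1, -1] [6.2835 1.5707]
2.8966957324080386e-06 [-1, 1, -1, 1, -1, 1, -1] [6.2835 1.5707]
2.8966957324083837e-06 [-1, 1, -1, 1, -1, 1, -1] [6.2835 1.5707]
2.896695732408444e-06 [-1, 1, -1, 1, -1, 1, -1] [0.0003 1.5707]
```

```bash
cat > ik.py <<'E'
from fit import *
S=[-1,1,-1,1,-1,1,-1]; OFF=[0]*6+[np.pi/2]
lo=np.array([-2.62,-.44,-1.27,.08,-1.32,.12,-2.74]);hi=np.array([2.62,2.09,1.32,2.57,4.46,2,2.74])
def fitL():
    f=lambda L:np.concatenate([np.concatenate([(fk(d[0],S,0,OFF,L)[0]-d[1])]) for d in D]+[1e-3*np.array([L[1],L[3],L[4],L[6],L[0]-.3])])
    return least_squares(f,[.3,0,.4,0,0,.4,0,.2])
r=fitL(); L=r.x
def F(q): return fk(q,S,0,OFF,L)
def ik(p,Rt,q0,w=1e-3,qref=None):
    qref=q0 if qref is None else qref
    f=lambda q:np.concatenate([(F(q)[0]-p)*5,(Rt.inv()*F(q)[1]).as_rotvec(),w*(q-qref)])
    return least_squares(f,np.clip(q0,lo+.03,hi-.03),bounds=(lo+.02,hi-.02))
E
python3 - <<'E'
from ik import *
print('L',L,'res',[np.linalg.norm(F(d[0])[0]-d[1]) for d in D])
c=np.radians
Rg=R.from_matrix(np.array([[.0378,.8652,.5],[.9993,-.0378,0],[0.0189,.5,-.866]]).round(6))
yaw=c(-2.5);e=np.array([np.cos(yaw),np.sin(yaw),0]);ux=np.array([-np.sin(yaw),np.cos(yaw),0]);Z=np.array([0,0,1.])
z=e*.5-Z*.866;y=e*.866+Z*.5;Rg=R.from_matrix(np.c_[ux,y,z])
G=np.array([.5,-.274,.196])
for j3 in(-1,-.5,0,.5,1):
  for k in(0,.1,.2):
    q0=np.array([.5,.0,j3,2.,0,.6,.3])
    w=np.array([0,0,1,0,0,0,0])*.3+1e-4
    q=ik(G-z*k,Rg,q0,w,q0); print(j3,k,q.x,np.linalg.norm(F(q.x)[0]-(G-z*k)),(Rg.inv()*F(q.x)[1]).magnitude())
E
```

```text
L [ 0.4327 -0.1924  0.6193 -0.1959  0.1691  0.6877 -0.1787  0.3887] res [np.float64(0.04701394673447347), np.float64(0.005292363495191552), np.float64(0.00863571477112778)]
-1 0 [ 1.9117  0.3607 -1.      2.0923 -0.2281  0.5409  1.1255] 2.6393975937123262e-09 2.554741330106104e-08
-1 0.1 [ 2.2126 -0.42   -0.9764  2.1096 -0.9033  1.216   1.5102] 0.0003433280014533006 0.0007507843513938258
-1 0.2 [ 2.0382 -0.42   -0.6826  2.0187 -0.7735  1.3914  1.463 ] 0.004105199933921613 0.014832532418021039
-0.5 0 [ 1.2037  0.3998 -0.5     1.969  -0.3634  0.4436  1.0318] 1.5982588106950061e-09 2.5520980157053578e-08
-0.5 0.1 [ 1.356   0.095  -0.5     1.9996 -0.4947  0.7505  1.1359] 2.431926374623332e-09 2.9323345313060087e-08
-0.5 0.2 [ 1.6229 -0.2156 -0.5     1.9919 -0.6204  1.1457  1.283 ] 5.068987545651614e-09 4.058374633886441e-08
0 0 [ 0.4823  0.4058 -0.      1.9304 -0.5993  0.386   0.9502] 1.6492402365019008e-09 3.15574381689224e-08
0 0.1 [ 0.6116  0.1624  0.      1.9729 -0.4884  0.6104  0.9155] 1.367614623913945e-09 2.2416700374769015e-08
0 0.2 [ 0.7559 -0.0665  0.      1.9708 -0.4398  0.875   0.9351] 1.4674298146501052e-09 2.1743706452166213e-08
0.5 0 [-0.2406  0.4128  0.5     1.9925 -0.8187  0.3557  0.8442] 3.029038766642267e-09 4.088278908273703e-08
0.5 0.1 [-0.1116  0.1256  0.5     2.0453 -0.4512  0.5266  0.6659] 1.2580228510124073e-09 1.7070467841578177e-08
0.5 0.2 [-0.0214 -0.157   0.5     2.0481 -0.2077  0.7653  0.5639] 4.21329253604416e-11 6.555404600481035e-09
1 0 [-0.9568  0.4099  1.      2.1512 -0.9253  0.3466  0.6856] 6.187325556690318e-09 5.332325736438076e-08
1 0.1 [-0.7351 -0.1091  1.      2.1836 -0.0589  0.5077  0.2866] 1.1561160519735526e-09 4.690269521994692e-09
1 0.2 [-0.5001 -0.42    0.83    2.1285  0.197   0.8032  0.2211] 0.002567206739832933 0.006102313044275392
```

Call:
carry_out(
  claw=[9.1,9.1,9.1,9.1,9.1,9.1,9.1],
  delta_pos=[
    [1,0,0],
    [2,0,0],
    [3,0,0],
    [3,0,0],
    [3,0,0],
    [2,0,0],
    [0,0,0],
  ],
  angular=[
    [0.03,0,0],
    [0.08,0,0],
    [0.1,0,0],
    [0.1,0,0],
    [0.1,0,0],
    [0.08,0,0],
    [0.03,0,0],
  ],
)

```text
clock: 9.0
position: [0.3976, -0.0976, 0.3586]
ee_rot: [2.254, 2.155, -0.019]
force: [1.0, -0.3, -0.1]
width: 0.989
gripper_force: 0.0
```

```bash
python3 fit.py | head -1
```

```text
[[-0.5536243203989781, -0.07165075683831217, 0.6149418337502585, 1.9079910802571747, 0.06893144728216793, 1.2835781925468008, -0.0038039731845979138], [0.39761938284760073, -0.09760001124871422, 0.35857071372530214], [2.2535902113764363, 2.154715100492437, -0.018580210579500468]]
```

Call:
carry_out(
  claw=[9.1,9.1,9.1,9.1,9.1],
  delta_pos=[
    [1,2,0],
    [1,3,0],
    [1,3,0],
    [1,2,0],
    [0,0,0],
  ],
  angular=[
    [0,0,0],
    [0,0,0],
    [0,0,0],
    [0,0,0],
    [0,0,0],
  ],
)

```text
clock: 9.5
position: [0.5001, -0.0647, 0.3589]
ee_rot: [2.255, 2.149, -0.014]
force: [-0.6, -0.5, 0.0]
width: 0.992
gripper_force: 0.0
```

```bash
python3 fit.py | head -1
```

```text
[[-0.5468036522655734, 0.14703185534194446, 0.6494885724544398, 1.7262896585426213, -0.06701375359416588, 1.2841687526776515, 0.06719641510103105], [0.5001295160473099, -0.0647058923142315, 0.35887433958653214], [2.254846982702384, 2.1488141785658814, -0.014246239337637827]]
```

Call:
carry_out(
  claw=[9.1,9.1,9.1,9.1],
  delta_pos=[
    [0,0,2],
    [0,0,3],
    [0,0,2],
    [0,0,0],
  ],
  angular=[
    [0,0.04,0],
    [0,0.06,0],
    [0,0.05,0],
    [0,0,0],
  ],
)

```text
clock: 9.9
position: [0.4967, -0.0663, 0.2877]
ee_rot: [-2.218, -2.103, -0.15]
force: [0.3, 0.3, 0.3]
width: 0.987
gripper_force: 0.0
```

```bash
python3 fit.py | head -1
cat > fit2.py <<'E'
from fit import *
S=[-1,1,-1,1,-1,1,-1]
# params: xyz offsets after each joint, redundancy regularised
def fk2(q,P):
    T=R.identity(); p=np.array([0,0,P[0]])
    seq=[[P[1],P[2],0],[0,0,0],[P[3],P[4],P[5]],[P[6],0,0],[0,P[7],P[8]],[P[9],0,0],[0,0,P[10]]]
    for i in range(7):
        T=T*R.from_euler('zyzyzyz'[i],S[i]*q[i]+(np.pi/2 if i==6 else 0)); p=p+T.apply(seq[i])
    return p,T
P0=np.array([.3,0,0,0,0,.4,0,0,.4,0,.25])
def fitP(w=2e-3):
    return least_squares(lambda P:np.concatenate([fk2(d[0],P)[0]-d[1] for d in D]+[w*(P-P0)]),P0).x
E
python3 - <<'E'
from fit2 import *
for w in(1e-2,2e-3,2e-4):
    P=fitP(w); print(P,np.array([np.linalg.norm(fk2(d[0],P)[0]-d[1]) for d in D]))
E
```

```text
[[-0.4171630200581612, 0.21587921923469705, 0.6529172163893054, 1.843109700582137, -0.28173360192296126, 1.1542366001417228, 0.29034513852285493], [0.49674220552225695, -0.06627439617176438, 0.2876558486753172], [-2.2184948040051387, -2.103452733252338, -0.15045611069930956]]
[ 0.2728  0.0002 -0.0375  0.0024 -0.0167  0.5572  0.0013  0.0006  0.4263
  0.0014  0.3511] [0.0002 0.0002 0.0002 0.0001 0.0003 0.0001]
[ 0.2731  0.0001 -0.0377  0.0022 -0.0166  0.5579  0.0018  0.0007  0.4266
  0.0015  0.3514] [0.0002 0.0002 0.0002 0.0001 0.0003 0.0001]
[ 0.2731  0.0001 -0.0377  0.0022 -0.0166  0.5579  0.0019  0.0007  0.4266
  0.0015  0.3514] [0.0002 0.0002 0.0002 0.0001 0.0003 0.0001]
```

```bash
cat > sim.py <<'E'
from fit2 import *
P=fitP()
lo=np.array([-2.62,-.44,-1.27,.08,-1.32,.12,-2.74]);hi=np.array([2.62,2.09,1.32,2.57,4.46,2,2.74])
F=lambda q:fk2(q,P)
def jac(q,h=1e-5):
    p0,R0=F(q); J=np.zeros((6,7))
    for i in range(7):
        d=q.copy(); d[i]+=h; p,Rr=F(d); J[:3,i]=(p-p0)/h; J[3:,i]=(Rr*R0.inv()).as_rotvec()/h
    return J
def step(q,p,Rt,n=4):   # min-norm, limits by clamping
    for _ in range(n):
        c,Rc=F(q); e=np.r_[p-c,(Rt*Rc.inv()).as_rotvec()]; J=jac(q); free=np.ones(7,bool)
        for k in range(3):
            Jf=J*free; dq=Jf.T@np.linalg.solve(Jf@Jf.T+1e-5*np.eye(6),e)
            bad=free&((q+dq<lo+.002)|(q+dq>hi-.002))
            if not bad.any(): break
            free&=~bad
        q=np.clip(q+dq,lo,hi)
    return q
def run(q,rows,verbose=1):
    p,Rt=F(q); tr=[]
    for d,a in rows:
        p=p+Rt.apply(d)/100; Rt=Rt*R.from_rotvec(a); q=step(q,p,Rt); c,Rc=F(q)
        tr.append((q,np.linalg.norm(p-c),(Rt.inv()*Rc).magnitude(),c))
    return q,tr
E
python3 - <<'E'
from sim import *
q=lambda i:np.array(D[i][0])
T=lambda rows:[(np.array(d),np.array(a)) for d,a in rows]
a=run(q(3),T([([1,2,0],[0]*3),([1,3,0],[0]*3),([1,3,0],[0]*3),([1,2,0],[0]*3)]))[0]; print(a,q(4))
a=run(q(4),T([([0,0,2],[0,.04,0]),([0,0,3],[0,.06,0]),([0,0,2],[0,.05,0])]))[0]; print(a,q(5))
rows=[([0,-2,-2],[0]*3)]+[([0,-3,-3],[0]*3)]*4+[([0,-1,-1],[0]*3)]
rows+=[([-1.9,-.05,0],[0,0,.04])]+[([-3.8,-.15,0],[0,0,.08])]*15+[([-2.4,-.1,0],[0,0,.05])]
rows+=[([-1,-2,0],[0]*3),([-2,-3,0],[-.0236,0,0]),([-2,-3,0],[-.05,0,0]),([-3,-.5,0],[-.07,0,0])]+[([-3,0,.4],[x,0,0]) for x in(-.08,-.08,-.08,-.07,-.05)]+[([-2,0,.4],[-.02,0,0])]
a,tr=run(q(0),T(rows)); print(a,tr[22][0]); 
b,_=run(a,T([([-.3,.4,1],[0]*3),([-.3,.4,2],[0]*3)]+[([0,0,2.5],[0]*3)]*5+[([0,0,2],[0]*3),([0,0,1.2],[0]*3)]));print(b,q(1))
E
```

```text
[-0.5486  0.1474  0.6458  1.7256 -0.0667  1.2886  0.0649] [-0.5468  0.147   0.6495  1.7263 -0.067   1.2842  0.0672]
[-0.4196  0.2196  0.6483  1.8359 -0.282   1.1532  0.2885] [-0.4172  0.2159  0.6529  1.8431 -0.2817  1.1542  0.2903]
[-0.5124 -0.4364  0.8774  2.1015  0.2049  0.8331  0.2645] [-0.6582  0.0735  0.6476  1.7061 -0.046   1.3771 -0.0398]
[-0.2544  0.279   1.0418  2.2188 -1.0986  0.6393  1.5557] [-1.0403 -0.4375  1.3168  2.2768  0.6053  0.5092 -0.1417]
```

```bash
cat > plan.py <<'E'
from sim import *
yaw=np.radians(-2.5);e=np.array([np.cos(yaw),np.sin(yaw),0]);ux=np.array([-np.sin(yaw),np.cos(yaw),0]);Z=np.array([0,0,1.])
z=e*.5-Z*np.sqrt(.75);y=e*np.sqrt(.75)+Z*.5;Rg=R.from_matrix(np.c_[ux,y,z]); Rd=R.from_matrix(np.c_[ux,e,-Z])
G=np.array([.5,-.274,.196]); PAN=np.array([.643,.031,.167])
from scipy.spatial.transform import Slerp
def go(q,p1,R1,n):
    p0,R0=F(q); sl=Slerp([0,1],R.concatenate([R0,R1])); mx=0
    for i in range(1,n+1):
        s=i/n; qn=step(q,p0+(p1-p0)*s,sl(s)); mx=max(mx,(np.abs(qn-q)/[2.22,2.22,3.01,3.01,3.14,3.14,3.14]).max()*10); q=qn
    c,Rc=F(q); d=R0.inv()
    print(c,q,'err',np.linalg.norm(c-p1),(R1.inv()*Rc).magnitude(),'spd',round(mx,2),'| local d cm',d.apply(p1-p0)*100,'rot',(d*R1).as_rotvec(),n)
    return q
E
python3 - <<'E'
from plan import *
q=np.array(D[-1][0])
for k,yo in((.1,.2),(.08,.2)):
    print('---',k)
    a=go(q,G-z*k+ux*yo,Rg,8)
    a=go(a,G-z*k,Rg,8)
    a=go(a,G,Rg,8)
    a=go(a,G-z*.1,Rg,8)
    a=go(a,G-z*.1+ux*.15,Rg,8)
    a=go(a,np.array([.56,-.06,.33]),Rd,10)
    a=go(a,PAN+Z*.1,Rd,8); a=go(a,PAN,Rd,8)
E
```

```text
--- 0.1
[ 0.4588 -0.072   0.2826] [-0.4748 -0.1858  0.4425  2.3137  0.2384  0.4828 -0.2439] err 1.526193105589339e-12 9.723747650191298e-13 spd 0.33 | local d cm [-0.8322 -3.7658  0.3751] rot [-0.5133 -0.1214 -0.0425] 8
[ 0.45   -0.2718  0.2826] [-0.6214 -0.0599  1.2708  2.1884 -0.4425  0.5796  0.9425] err 4.72192901825277e-06 1.151036741064646e-05 spd 1.45 | local d cm [-20.  -0.  -0.] rot [-0. -0.  0.] 8
[ 0.5   -0.274  0.196] [-0.2326  0.3326  1.0147  2.2241 -1.1957  0.6382  1.624 ] err 2.063092080888327e-13 8.50169410540581e-14 spd 0.65 | local d cm [ 0.0001 -0.0003 10.0004] rot [0. 0. 0.] 8
[ 0.45   -0.2718  0.2826] [-0.6105 -0.0566  1.2618  2.1883 -0.449   0.5809  0.9484] err 9.131448151198082e-09 2.391390151378735e-09 spd 0.63 | local d cm [  0.   0. -10.] rot [ 0. -0.  0.] 8
[ 0.4566 -0.122   0.2826] [-0.3526 -0.164   0.4989  2.2958  0.0428  0.4695  0.0849] err 1.8144335917181662e-13 1.0256880976185786e-13 spd 0.51 | local d cm [15.  0.  0.] rot [ 0.  0. -0.] 8
[ 0.56 -0.06  0.33] [-0.3759  0.2854  0.5143  1.6261 -0.1456  1.2685  0.1209] err 5.015514881232838e-15 2.5268246776
[... 1326 characters left out ...]
.4695  0.0845] err 1.815751433632132e-13 1.0281687257796266e-13 spd 0.5 | local d cm [15.  0.  0.] rot [ 0.  0. -0.] 8
[ 0.56 -0.06  0.33] [-0.3765  0.2854  0.5151  1.6261 -0.1458  1.2685  0.1212] err 4.9627597888491855e-15 2.644255786246456e-15 spd 0.26 | local d cm [ 6.6413 11.0828  0.9257] rot [ 0.5236  0.     -0.    ] 10
[0.643 0.031 0.267] [-0.4392  0.4712  0.4705  1.5187 -0.2222  1.205   0.0232] err 2.3474391913062964e-15 8.023053880305328e-16 spd 0.11 | local d cm [9.4534 7.8952 6.3   ] rot [ 0.  0. -0.] 8
[0.643 0.031 0.167] [-0.4165  0.5571  0.4353  1.6408 -0.2676  1.0032  0.0622] err 6.93924083992924e-16 2.6658359842250053e-16 spd 0.08 | local d cm [-0.  0. 10.] rot [ 0.  0. -0.] 8
```

```bash
cat > search.py <<'E'
from plan import *
import io,contextlib,time
q0=np.array(D[-1][0]); rng=np.random.default_rng(0)
def seg(q,p1,R1,n):
    p0,R0=F(q); sl=Slerp([0,1],R.concatenate([R0,R1])); m=9; v=0
    for i in range(1,n+1):
        s=i/n; qn=step(q,p0+(p1-p0)*s,sl(s),2); v=max(v,(np.abs(qn-q)/[2.22,2.22,3.01,3.01,3.14,3.14,3.14]).max()*10); q=qn; m=min(m,(q-lo).min(),(hi-q).min())
    c,Rc=F(q); 
    if np.linalg.norm(c-p1)>.002: m=-1
    return q,m,v
def full(wps):
    q=q0;M=9;V=0
    for p,Rr,n in wps+[(G-z*.08+ux*.15,Rg,8),(G-z*.08,Rg,8),(G,Rg,6),(G-z*.1,Rg,8)]:
        q,m,v=seg(q,p,Rr,n);M=min(M,m);V=max(V,v)
        if m<0: break
    return M,V,q
print('none',full([]))
best=[];t=time.time()
while time.time()-t<150:
    w=[]
    for _ in range(rng.integers(1,3)):
        p=rng.uniform([.4,-.1,.27],[.65,.3,.42]); a=rng.uniform(-.7,.7); ti=rng.uniform(0,.5)
        w.append((p.round(2),Rd*R.from_rotvec([0,0,round(a,1)])*R.from_rotvec([-round(ti,1),0,0]),10,round(a,1),round(ti,1)))
    M,V,q=full([x[:3] for x in w]); best.append((M,V,[(x[0],x[3],x[4]) for x in w],q))
best.sort(key=lambda b:-b[0])
print(len(best))
for b in best[:4]: print(b)
E
python3 search.py
```

```text
none (np.float64(0.03650775999322775), np.float64(0.6725997410153316), array([-0.6227, -0.062 ,  1.2704,  2.1884, -0.4381,  0.5781,  0.9382]))
717
(np.float64(0.26248085912085584), np.float64(0.4977675220869965), [(array([0.61, 0.08, 0.34]), -0.7, 0.1), (array([ 0.58, -0.06,  0.42]), -0.7, 0.5)], array([-0.1493,  0.0007,  0.807 ,  2.1747, -0.5411,  0.5947,  1.0097]))
(np.float64(0.24290700629487066), np.float64(0.8958299071468335), [(array([ 0.43, -0.04,  0.32]), -0.7, 0.5), (array([0.46, 0.01, 0.33]), 0.6, 0.2)], array([-0.114 ,  0.003 ,  0.7704,  2.1731, -0.5429,  0.5946,  1.0095]))
(np.float64(0.23510094885019117), np.float64(0.6770505470650757), [(array([0.65, 0.06, 0.39]), 0.5, 0.2), (array([ 0.6 , -0.08,  0.28]), -0.6, 0.4)], array([-0.2295, -0.0049,  0.8898,  2.1781, -0.5355,  0.5947,  1.009 ]))
(np.float64(0.23415775611967948), np.float64(0.5022141982376898), [(array([ 0.52, -0.04,  0.3 ]), -0.7, 0.4)], array([-0.2323, -0.0051,  0.8927,  2.1782, -0.5352,  0.5947,  1.009 ]))
```

Run:
```python
from plan import *
q=np.array(arm.observe()['joints'])
W=Rd*R.from_rotvec([0,0,-.7])*R.from_rotvec([-.4,0,0])
q=go(q,np.array([.52,-.04,.30]),W,10); q=go(q,G-z*.08+ux*.15,Rg,10)
```

```text
[ 0.52 -0.04  0.3 ] [-0.332   0.0722  0.5438  2.0098 -0.455   0.853   1.1271] err 1.2010444065334406e-13 6.462493641492327e-14 spd 0.35 | local d cm [ 2.8784  2.1914 -0.8513] rot [-0.3289  0.0249 -0.7213] 10
[ 0.4666 -0.1224  0.2653] [-0.2438 -0.0977  0.4214  2.3045 -0.0788  0.4086  0.2068] err 1.7260838170283205e-12 1.0417129053681635e-12 spd 0.4 | local d cm [-3.2678 -9.8812 -0.4084] rot [-0.1185 -0.3121  0.6271] 10
```

Call:
carry_out(
  claw=[9.1,9.1,9.1,9.1,9.1,9.1,9.1,9.1,9.1,9.1,9.1],
  delta_pos=[
    [0.3,0.2,-0.1],
    [0.3,0.2,-0.1],
    [0.3,0.2,-0.1],
    [0.3,0.2,-0.1],
    [0.3,0.2,-0.1],
    [0.3,0.2,-0.1],
    [0.3,0.2,-0.1],
    [0.3,0.2,-0.1],
    [0.3,0.2,-0.1],
    [0.3,0.2,0],
    [0,0,0],
  ],
  angular=[
    [-0.033,0.0025,-0.072],
    [-0.033,0.0025,-0.072],
    [-0.033,0.0025,-0.072],
    [-0.033,0.0025,-0.072],
    [-0.033,0.0025,-0.072],
    [-0.033,0.0025,-0.072],
    [-0.033,0.0025,-0.072],
    [-0.033,0.0025,-0.072],
    [-0.033,0.0025,-0.072],
    [-0.033,0.0025,-0.072],
    [0,0,0],
  ],
)

```text
clock: 11.0
position: [0.5078, -0.0332, 0.3065]
ee_rot: [1.28, 2.615, 0.536]
force: [-0.5, 0.1, -0.1]
width: 0.993
gripper_force: 0.0
```

Run:
```python
from plan import *
q=np.array(arm.observe()['joints']);print(q)
q=go(q,G-z*.08+ux*.15,Rg,10);q=go(q,G-z*.08,Rg,8);q=go(q,G,Rg,6)
```

```text
[-0.3645  0.0319  0.5506  2.0306 -0.4241  0.848   1.0893]
[ 0.4666 -0.1224  0.2653] [-0.2401 -0.0978  0.4177  2.3042 -0.0794  0.4091  0.2072] err 1.0418005685844033e-12 6.321042617006443e-13 spd 0.38 | local d cm [-4.5157 -9.6497  0.3658] rot [-0.1111 -0.3122  0.6307] 10
[ 0.46   -0.2723  0.2653] [-0.1748  0.0559  0.8534  2.1879 -0.6562  0.5764  1.1216] err 4.9806002401001e-12 1.965676012709249e-12 spd 0.38 | local d cm [-15.   0.   0.] rot [-0.  0. -0.] 8
[ 0.5   -0.274  0.196] [-0.0329  0.263   0.728   2.2113 -1.0795  0.5245  1.5029] err 3.8019992320928496e-14 1.9034052535664554e-14 spd 0.25 | local d cm [-0. -0.  8.] rot [-0.  0. -0.] 6
```

Call:
carry_out(
  claw=[9.1,9.1,9.1,9.1,9.1,9.1,9.1,9.1,9.1,9.1,9.1],
  delta_pos=[
    [-0.5,-1,0],
    [-0.5,-0.9,0],
    [-0.6,-0.9,0],
    [-0.7,-0.8,0],
    [-0.7,-0.8,0],
    [-0.7,-0.8,0],
    [-0.8,-0.7,0],
    [-0.8,-0.7,0],
    [-0.9,-0.6,0],
    [-1,-0.6,0],
    [0,0,0],
  ],
  angular=[
    [-0.011,-0.031,0.063],
    [-0.011,-0.031,0.063],
    [-0.011,-0.031,0.063],
    [-0.011,-0.031,0.063],
    [-0.011,-0.031,0.063],
    [-0.011,-0.031,0.063],
    [-0.011,-0.031,0.063],
    [-0.011,-0.031,0.063],
    [-0.011,-0.031,0.063],
    [-0.011,-0.031,0.063],
    [0,0,0],
  ],
)

```text
clock: 12.1
position: [0.465, -0.1265, 0.2722]
ee_rot: [1.969, 1.88, 0.502]
force: [0.0, 0.8, 0.4]
width: 0.984
gripper_force: 0.0
```

Run:
```python
from plan import *
q=np.array(arm.observe()['joints']);print(q)
q=go(q,G-z*.08,Rg,10);q=go(q,G,Rg,6)
```

```text
[-0.2358 -0.1096  0.4221  2.291  -0.0736  0.4366  0.208 ]
[ 0.46   -0.2723  0.2653] [-0.1796  0.0558  0.8586  2.1881 -0.6564  0.5767  1.1221] err 1.947629337794786e-12 7.645369297262379e-13 spd 0.31 | local d cm [-14.5871  -0.1681   0.6721] rot [-0.0032 -0.0005 -0.0029] 10
[ 0.5   -0.274  0.196] [-0.0361  0.2634  0.7322  2.2115 -1.0808  0.5258  1.5042] err 4.188227151667219e-14 2.0609482111663626e-14 spd 0.25 | local d cm [-0. -0.  8.] rot [-0.  0. -0.] 6
```

Call:
carry_out(
  claw=[9.1,9.1,9.1,9.1,9.1,9.1,9.1,9.1,9.1,9.1],
  delta_pos=[
    [-1,-0.1,0],
    [-1.6,0,0],
    [-2,0,0],
    [-2,0,0],
    [-2,0,0],
    [-2,0,0.2],
    [-2,0,0.2],
    [-1.5,0,0.2],
    [-0.5,0,0],
    [0,0,0],
  ],
  angular=[
    [0,0,0],
    [0,0,0],
    [0,0,0],
    [0,0,0],
    [0,0,0],
    [0,0,0],
    [0,0,0],
    [0,0,0],
    [0,0,0],
    [0,0,0],
  ],
)

```text
clock: 13.1
position: [0.4617, -0.2724, 0.2665]
ee_rot: [1.966, 1.883, 0.502]
force: [0.2, -0.2, 0.1]
width: 0.99
gripper_force: 0.0
```

Run:
```python
from plan import *
q=np.array(arm.observe()['joints']);print(q)
go(q,G,Rg,6)
w=arm.get_image('wrist'); cv2.imwrite('pics/w3.png',w['frame'][:,:,::-1])
for d in arm.place_of('can_grip',w): print(d['conf'],np.array(d['centre'])*[560,420])
print(proj(w,[G]))
```

```text
[-0.1883  0.0587  0.8654  2.1805 -0.6493  0.5839  1.1115]
[ 0.5   -0.274  0.196] [-0.039   0.2638  0.7348  2.2106 -1.0803  0.5266  1.5028] err 4.931440214964236e-15 3.3892785594131486e-15 spd 0.25 | local d cm [-0.0099 -0.2034  8.0203] rot [-0.0031 -0.001   0.0001] 6
0.57 [269.696 225.582]
[[275.2233 225.5401]]
```

View pics/w3.png

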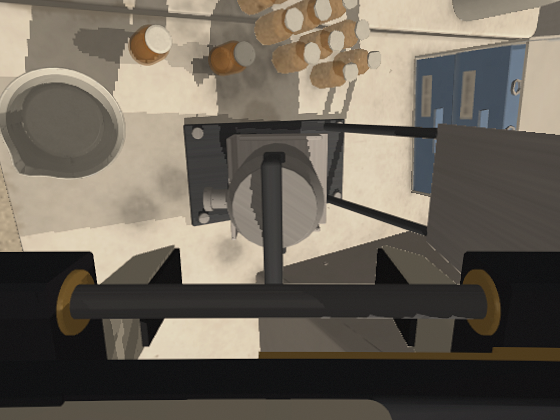

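Call:
carry_out(
  claw=[9.1,9.1,9.1,9.1,9.1,9.1,9.1,9.1],
  delta_pos=[
    [0,-0.1,1],
    [0,-0.15,1.5],
    [0,0,1.5],
    [0,0,1.5],
    [0,0,1.5],
    [0,0,1],
    [0,0,0],
    [0,0,0],
  ],
  angular=[
    [0,0,0],
    [0,0,0],
    [0,0,0],
    [0,0,0],
    [0,0,0],
    [0,0,0],
    [0,0,0],
    [0,0,0],
  ],
)

```text
clock: 14.0
position: [0.4989, -0.273, 0.1957]
ee_rot: [1.966, 1.884, 0.503]
force: [0.1, 0.1, 0.6]
width: 0.989
gripper_force: 0.0
```

Call:
carry_out(
  claw=[5,3,2,0.5,0.5,0.5,0.5,0.5],
  delta_pos=[
    [0,0,0],
    [0,0,0],
    [0,0,0],
    [0,0,0],
    [0,0,0],
    [0,0,0],
    [0,0,0],
    [0,0,0],
  ],
  angular=[
    [0,0,0],
    [0,0,0],
    [0,0,0],
    [0,0,0],
    [0,0,0],
    [0,0,0],
    [0,0,0],
    [0,0,0],
  ],
  force=30,
)

```text
clock: 14.8
position: [0.4989, -0.2737, 0.1955]
ee_rot: [1.966, 1.883, 0.503]
force: [0.2, 0.7, -0.4]
width: 0.341
gripper_force: 0.0
```

Call:
carry_out(
  claw=[0.5,0.5,0.5,0.5,0.5,0.5,0.5],
  delta_pos=[
    [0,0,0],
    [0,0,0],
    [0,0,0],
    [0,0,0],
    [0,0,0],
    [0,0,0],
    [0,0,0],
  ],
  angular=[
    [0,0,0],
    [0,0,0],
    [0,0,0],
    [0,0,0],
    [0,0,0],
    [0,0,0],
    [0,0,0],
  ],
  force=40,
)

```text
clock: 15.5
position: [0.4991, -0.2737, 0.1955]
ee_rot: [1.966, 1.883, 0.503]
force: [5.6, -0.5, -4.5]
width: 0.132
gripper_force: 40.0
```

Call:
carry_out(
  claw=[0.5,0.5,0.5,0.5,0.5,0.5,0.5,0.5,0.5,0.5,0.5],
  delta_pos=[
    [0,0,-0.4],
    [0,0,-0.8],
    [0,0,-1],
    [0,0,-1.2],
    [0,0,-1.2],
    [0,0,-1.2],
    [0,0,-1.2],
    [0,0,-1.2],
    [0,0,-1.2],
    [0,0,-0.8],
    [0,0,0],
  ],
  angular=[
    [0,0,0],
    [0,0,0],
    [0,0,0],
    [0,0,0],
    [0,0,0],
    [0,0,0],
    [0,0,0],
    [0,0,0],
    [0,0,0],
    [0,0,0],
    [0,0,0],
  ],
)

```text
clock: 16.6
position: [0.447, -0.2714, 0.2839]
ee_rot: [1.967, 1.883, 0.504]
force: [0.5, 0.2, -4.0]
width: 0.129
gripper_force: 40.0
```

Run:
```python
from plan import *
o=arm.observe();q=np.array(o['joints']);print(q,o['clock'])
q=go(q,F(q)[0]+ux*.15,Rg,8)
q=go(q,np.array([.56,-.06,.33]),Rd,10); q=go(q,PAN+Z*.06,Rd,8); q=go(q,PAN,Rd,8)
```

```text
[-0.2316 -0.0132  0.8889  2.176  -0.5162  0.6017  0.9903] 16.6
[ 0.4537 -0.1214  0.2839] [-0.2121 -0.1514  0.3746  2.2916 -0.0208  0.4714  0.1456] err 1.0087393475429047e-13 6.2609080997303e-14 spd 0.36 | local d cm [15.     -0.0113  0.0365] rot [-0.0032 -0.0024 -0.0008] 8
[ 0.56 -0.06  0.33] [-0.2546  0.2763  0.3506  1.6159 -0.0984  1.2669  0.0696] err 4.051464411576652e-15 1.2802400286360945e-15 spd 0.26 | local d cm [ 6.6006 11.2716  1.1901] rot [ 0.5236  0.     -0.    ] 10
[0.643 0.031 0.227] [-0.3334  0.4873  0.3053  1.5628 -0.1573  1.1157 -0.0359] err 2.541343249655644e-15 1.0316782044566584e-15 spd 0.13 | local d cm [ 9.4534  7.8952 10.3   ] rot [ 0.  0. -0.] 8
[0.643 0.031 0.167] [-0.3225  0.5418  0.2891  1.6315 -0.1763  0.994  -0.0198] err 3.420705792430518e-16 1.2911750880923164e-16 spd 0.05 | local d cm [-0.  0.  6.] rot [ 0.  0. -0.] 8
```

Call:
carry_out(
  claw=[0.5,0.5,0.5,0.5,0.5,0.5,0.5,0.5,0.5,0.5],
  delta_pos=[
    [0.7,0,-0.1],
    [1.3,0,-0.1],
    [1.8,0,0],
    [2,0,0],
    [2.2,0,0],
    [2.2,0,0],
    [2,0,0],
    [1.6,0,0],
    [1.2,0,0],
    [0.6,0,0],
  ],
  angular=[
    [0,0,0],
    [0,0,0],
    [0,0,0],
    [0,0,0],
    [0,0,0],
    [0,0,0],
    [0,0,0],
    [0,0,0],
    [0,0,0],
    [0,0,0],
  ],
)

```text
clock: 17.6
position: [0.4525, -0.1144, 0.2841]
ee_rot: [1.968, 1.887, 0.5]
force: [-0.1, 0.9, -4.4]
width: 0.13
gripper_force: 40.0
```

Call:
carry_out(
  claw=[0.5,0.5,0.5,0.5,0.5,0.5,0.5,0.5,0.5,0.5,0.5,0.5],
  delta_pos=[
    [0.4,0.6,0],
    [0.6,1,0],
    [0.6,1.2,0],
    [0.6,1.3,-0.1],
    [0.6,1.3,-0.1],
    [0.6,1.3,-0.2],
    [0.6,1.2,-0.2],
    [0.6,1,-0.2],
    [0.6,1,-0.3],
    [0.6,1,-0.3],
    [0.5,0.6,-0.2],
    [0,0,0],
  ],
  angular=[
    [0.0236,0,0],
    [0.04,0,0],
    [0.05,0,0],
    [0.06,0,0],
    [0.06,0,0],
    [0.06,0,0],
    [0.06,0,0],
    [0.06,0,0],
    [0.05,0,0],
    [0.04,0,0],
    [0.02,0,0],
    [0,0,0],
  ],
)

```text
clock: 18.8
position: [0.5636, -0.056, 0.3322]
ee_rot: [-2.262, -2.172, 0.004]
force: [-0.1, -0.3, -5.5]
width: 0.129
gripper_force: 40.0
```

Run:
```python
from plan import *
o=arm.observe();q=np.array(o['joints']);print(q,o['clock'])
s=arm.get_image('side');t=arm.get_image('top')
for l in('scale_pan','scale'):
    for p in(s,t):
        for d in arm.place_of(l,p)[:2]: print(l,d['conf'],np.array(d['centre'])*[560,420],onz(p,d['centre'],.027 if 'p' in l else 0))
w=arm.get_image('wrist')
for d in arm.place_of('scale_pan',w)[:2]: print('w',d['conf'],onz(w,d['centre'],.027))
q=go(q,PAN+Z*.06,Rd,8); q=go(q,PAN,Rd,8)
a=cv2.resize(s['frame'][100:350,150:400],(400,400)); b=cv2.resize(w['frame'],(400,300))
cv2.imwrite('pics/w4.png',np.hstack([a,np.pad(b,((0,100),(0,0),(0,0)))])[:,:,::-1])
```

```text
[-0.248   0.2837  0.3374  1.6005 -0.0989  1.2799  0.065 ] 18.8
scale_pan 0.69 [203.112 305.718] [0.6459 0.0254 0.027 ]
scale_pan 0.26 [341.096 213.192] [ 0.5636 -0.2707  0.027 ]
w 0.69 [0.6476 0.0299 0.027 ]
[0.643 0.031 0.227] [-0.3266  0.4864  0.2948  1.5629 -0.1518  1.1149 -0.0407] err 2.0172141519308163e-15 1.3457410162678185e-15 spd 0.12 | local d cm [ 9.0098  7.6667 10.4614] rot [-0.0059 -0.0021  0.0027] 8
[0.643 0.031 0.167] [-0.3159  0.5409  0.2791  1.6315 -0.1701  0.9932 -0.0252] err 3.6083916265107585e-16 4.59806447226055e-16 spd 0.05 | local d cm [-0.  0.  6.] rot [0. 0. 0.] 8
```

View pics/w4.png

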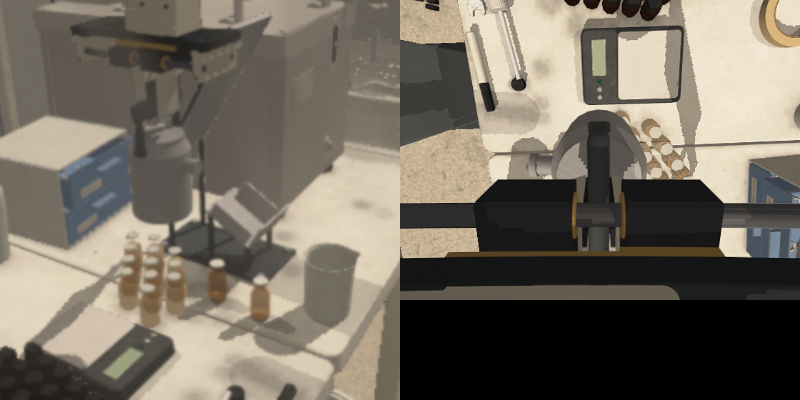

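Call:
carry_out(
  claw=[0.5,0.5,0.5,0.5,0.5,0.5,0.5,0.5,0.5,0.5,0.5,0.5,0.5,0.5],
  delta_pos=[
    [0.4,0.3,0],
    [0.8,0.7,0.4],
    [1.2,1.1,1],
    [1.4,1.3,1],
    [1.4,1.3,1],
    [1.4,1.3,1],
    [1.2,1,1.5],
    [0.7,0.6,1.5],
    [0.4,0.3,1.5],
    [0,0,1.8],
    [0,0,1.8],
    [0,0,1.5],
    [0,0,0.8],
    [0,0,0],
  ],
  angular=[
    [-0.006,-0.002,0],
    [0,0,0],
    [0,0,0],
    [0,0,0],
    [0,0,0],
    [0,0,0],
    [0,0,0],
    [0,0,0],
    [0,0,0],
    [0,0,0],
    [0,0,0],
    [0,0,0],
    [0,0,0],
    [0,0,0],
  ],
)

```text
clock: 20.6
position: [0.645, 0.0275, 0.1847]
ee_rot: [2.268, 2.171, -0.001]
force: [-0.5, 0.4, -4.2]
width: 0.126
gripper_force: 40.0
```

Run:
```python
from plan import *
o=arm.observe();q=np.array(o['joints'])
s=arm.get_image('side');t=arm.get_image('top')
for l,z in(('can',.04),('scale_pan',.027),('scale',0)):
    for n,p in(('s',s),('t',t)):
        for d in arm.place_of(l,p)[:2]: print(l,n,d['conf'],np.array(d['centre'])*[560,420],onz(p,d['centre'],z))
q=go(q,np.array([.645,.030,.167]),Rd,8)
a=s['frame'][200:350,130:280]
cv2.imwrite('pics/w5.png',cv2.resize(a,(600,600),interpolation=2)[:,:,::-1])
```

```text
can t 0.69 [209.328 163.716] [0.6894 0.0564 0.04  ]
can t 0.57 [219.8   180.096] [0.6474 0.0297 0.04  ]
scale_pan s 0.57 [200.928 308.196] [0.6444 0.0341 0.027 ]
scale_pan t 0.57 [221.984 184.212] [0.6397 0.026  0.027 ]
scale s 0.87 [215.712 318.612] [0.6186 0.0205 0.    ]
scale s 0.51 [202.384 308.196] [0.6669 0.0084 0.    ]
scale t 0.59 [220.92  192.318] [0.6242 0.0323 0.    ]
[0.645 0.03  0.167] [-0.3126  0.5435  0.2778  1.627  -0.1699  0.9949 -0.0237] err 3.3422138886441676e-16 3.5231973288661464e-16 spd 0.01 | local d cm [0.2679 0.0206 1.7523] rot [ 0.0006  0.0015 -0.    ] 8
```

View pics/w5.png

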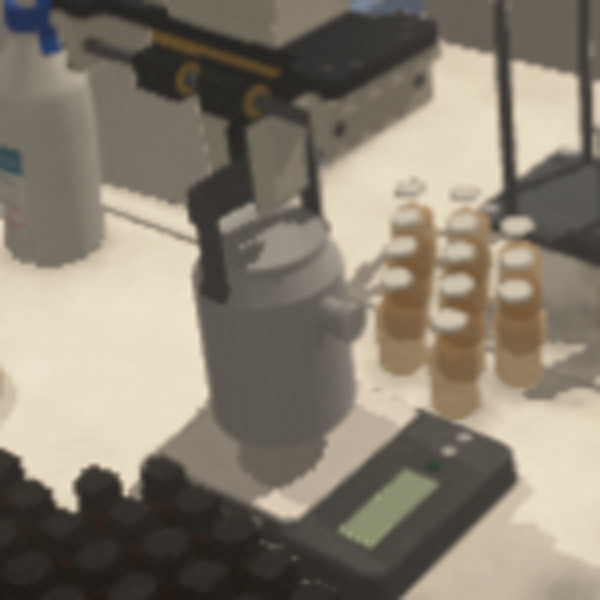

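Call:
carry_out(
  claw=[0.5,0.5,0.5,0.5,0.5,0.5],
  delta_pos=[
    [0.1,0,0.4],
    [0.1,0,0.4],
    [0,0,0.4],
    [0,0,0.3],
    [0,0,0.1],
    [0,0,0],
  ],
  angular=[
    [0,0,0],
    [0,0,0],
    [0,0,0],
    [0,0,0],
    [0,0,0],
    [0,0,0],
  ],
)

```text
clock: 21.6
position: [0.646, 0.0299, 0.1699]
ee_rot: [2.267, 2.171, 0.002]
force: [0.4, -0.0, -5.2]
width: 0.132
gripper_force: 40.0
```

Call:
carry_out(
  claw=[0.5,0.5,0.5],
  delta_pos=[
    [0,0,0.1],
    [0,0,0.1],
    [0,0,0],
  ],
  angular=[
    [0,0,0],
    [0,0,0],
    [0,0,0],
  ],
)

```text
clock: 21.9
position: [0.6461, 0.03, 0.1682]
ee_rot: [2.267, 2.171, 0.002]
force: [0.2, -0.8, -5.7]
width: 0.128
gripper_force: 40.0
```

Call:
carry_out(
  claw=[0.5,0.5,0.5],
  delta_pos=[
    [0,0,0.1],
    [0,0,0.1],
    [0,0,0],
  ],
  angular=[
    [0,0,0],
    [0,0,0],
    [0,0,0],
  ],
)

```text
clock: 22.2
position: [0.6465, 0.0301, 0.1667]
ee_rot: [2.266, 2.171, 0.004]
force: [-1.3, -0.7, 0.2]
width: 0.13
gripper_force: 40.0
```

Call:
carry_out(
  claw=[1.6,2,3,4,5,6,6,6,6,6],
  delta_pos=[
    [0,0,0],
    [0,0,0],
    [0,0,0],
    [0,0,0],
    [0,0,0],
    [0,0,0],
    [0,0,0],
    [0,0,0],
    [0,0,0],
    [0,0,0],
  ],
  angular=[
    [0,0,0],
    [0,0,0],
    [0,0,0],
    [0,0,0],
    [0,0,0],
    [0,0,0],
    [0,0,0],
    [0,0,0],
    [0,0,0],
    [0,0,0],
  ],
)

```text
clock: 23.2
position: [0.6461, 0.03, 0.1662]
ee_rot: [2.267, 2.171, 0.003]
force: [0.1, 0.0, -1.3]
width: 0.655
gripper_force: 0.0
```

Call:
carry_out(
  claw=[6,6,6,6,6,6,6,6,6],
  delta_pos=[
    [0,0,-0.5],
    [0,0,-1],
    [0,0,-1.5],
    [0,0,-2],
    [0,0,-2],
    [0,0,-2],
    [0,0,-2],
    [0,0,-1],
    [0,0,0],
  ],
  angular=[
    [0,0,0],
    [0,0,0],
    [0,0,0],
    [0,0,0],
    [0,0,0],
    [0,0,0],
    [0,0,0],
    [0,0,0],
    [0,0,0],
  ],
)

```text
clock: 24.1
position: [0.6466, 0.0301, 0.2882]
ee_rot: [2.265, 2.17, 0.007]
force: [-0.7, -0.6, 0.5]
width: 0.653
gripper_force: 0.0
```

Run:
```python
from plan import *
s=arm.get_image('side');t=arm.get_image('top')
print(arm.observe()['clock'])
for n,p in(('s',s),('t',t)):
    for d in arm.place_of('can',p)[:2]: print(n,d['conf'],onz(p,d['centre'],.027))
a=cv2.resize(s['frame'][200:350,130:280],(400,400)); b=cv2.resize(t['frame'][130:280,150:300],(400,400))
cv2.imwrite('pics/w6.png',np.hstack([a,b])[:,:,::-1])
```

```text
24.2
s 0.7 [0.6506 0.0319 0.027 ]
t 0.85 [0.6469 0.0313 0.027 ]
```

View pics/w6.png

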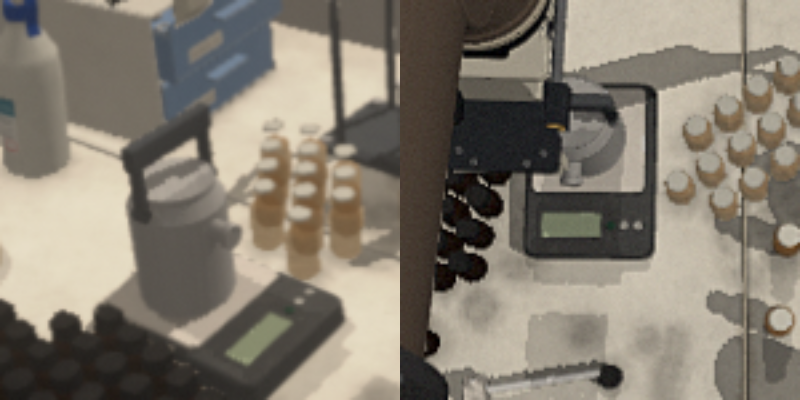

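The can stands upright in the middle of the pan (about pixel 185,240 in the side crop), the gripper is clear above it, and the bottles are where they were.

```bash
python3 -c "
from cell import arm
print(arm.sign_off())"
```

```text
the job is handed in; nothing more can be done
None
```

The can is standing upright on the scale's weighing plate, about 3 to 6 mm from its centre by the camera estimates. The gripper has let go and is clear above it, the beaker and bottles were not touched, and I handed the job in at about 24 s; the hand-in call returned no verdict.

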